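Hold a T-bracket square in the corner of a jig

TASK

Pick up the T-shaped aluminium bracket and set it upright and flat on the plate of the squaring jig, with a long edge of its foot along the long fence and an end of its foot towards the short fence. Press it into the corner so that it firmly touches both fences at once, and finish while still holding it pressed there: do not let go. Leave the bottles, the slide case and the screwdriver where they are.

Things in the scene. Friction and masses are not known exactly. Their poses are not given: they have to be found in the camera images.
- bracket_grip (a point): Loose bare aluminium T-bracket: foot 80 x 50 x 14 mm, upright web 50 long, 16 thick along the foot's middle, top 62 mm above the underside; about 0.25 kg. Point: middle of the web, 42 mm above the underside. x along foot length and web, y across the web, z up. Same after a half turn. Starts on its foot on the worktop's front strip, ahead or left.
- bracket_foot (a point): Centre of the underside of the bracket's foot, 42 mm below bracket_grip; same axes.
- jig_corner (a point): Inner corner of the fixed squaring jig (grey plate 130 x 150 x 10 mm, right of ahead), on the plate's top, where the planes of the fences' inner faces meet. x toward the long fence, y along it away from the short fence, z up. The bracket goes on the -x, +y side, its length along y. The plate runs 20 mm beyond this point in x and in -y. Dry metal: a foot pressed down drags on the plate.
- fence_long: Long steel fence, 14 x 106 x 12 mm, along the jig's far side; its inner face looks to the jig's -x and begins 8 mm from the corner (a relief gap). Origin: centre of its underside, on the plate; same axes as the jig corner.
- fence_short: Short steel fence, 50 x 14 x 12 mm, at the jig's right (-y) side; its inner face looks to +y and begins 8 mm from the corner. Origin: centre of its underside, on the plate; same axes as the jig corner.
- reagent_bottle_1: Bystander: small capped bottle, 45 mm across, 109 mm tall, to the right of the jig. Origin: centre of its underside.
- reagent_bottle_2: Bystander: small capped bottle, 46 mm across, 109 mm tall, further right. Origin: centre of its underside.
- slide_case: Bystander: flat dark case, 151 x 32 x 21 mm, lying beyond the jig. Origin: centre of its underside.
- screwdriver: Bystander: screwdriver 178 mm long, lying on the worktop to the left of the bracket. Origin: centre of its underside.

How it is judged:
By the outcome, as a careful person would: the job done as asked, in the order asked, and still so for the second after the job is handed in, while the arm keeps its last pose, push and grip.
It also fails if it takes over 48 s, if anything falls off the work surface, if the arm or the gripper's body presses on something with over 40 N, if the wrist force passes 120 N, or if a joint passes its speed limit or range.

ROBOT

A 6-joint arm with a two-finger parallel gripper is mounted at the origin on a cart in front of the work surface, level with it; the furniture and walls round the work are solid. World frame = base frame: x ahead of the robot, y to its left, z up, the work surface at z = 0. Lengths are in mm, angles in rad, forces in N, time in s.
With the tool pointing down it reaches from about 350 to 725 mm from the base axis. Payload 6 kg.
Tool frame: the origin (TCP) lies at the very end of the fingers, on their centre line; the grasp point (between the pads) lies 19 mm behind it (r.grip_depth is the distance from the TCP to the grasp point, in mm); x points along the fingers, z is the direction in which the jaws open and shut, and the axes are right-handed (so a half turn about x gives the same grasp; the last joint's range is limited). The gripper opens to 85 mm and grips with 20 to 120 N. Pads are 22 mm wide; open, the fingers measure 114 mm over their backs; the gripper's body (76 mm by 85 mm) begins 54 mm behind the grasp point. The pads swing forward as they close: fully open they stand 13 mm farther back than shut.
Start: joints at [1.506, 0.04, 0.085, 0, -1.615, -0.334], TCP at [232.96, 552.904, 231.261] pointing down, gripper open.
Joint ranges: [-2.56, 2.56], [-1.29, 2.01], [-1.08, 1.49], [-3.29, 1.98], [-2.81, -0.18], [-2.99, 2.99]. Speed limits (rad/s): [2.57, 2.57, 3.01, 3.14, 3.14, 3.14].

INTERFACE

Orientations are given as a unit quaternion [x, y, z, w].
In Python, from cell import r gives the robot as it stands.
- The arm moves only by the tool arm_command, never from a script. Its argument "targets" is a list of rows, each an object with "slide": the shift along the world's x, y, z each as a share of 40 cm, from -1 to 1, a list of three; "turn": the turn, a rotation vector about the world's x, y, z each as a share of 2 pi rad, from -1 to 1, a list of three; "gripper": the gripper's target within -1 to 1 (fully open at 1, half-way at 0, shut at -1). A call has 1 to 5 rows; each row shifts and turns the commanded pose from where the row before left it; what a row does not reach is not made up. A row lasts 1/8 s, in which the tool goes at most 62.5 mm and 10.7 degrees, less where a joint would pass 70% of its speed; a pose out of reach is approached as far as the arm can. A call with a number of a shift or a turn outside -1 to 1 is refused whole. A call with a gripper value outside its range is refused whole. The fingers move at their own pace and stop on an object; the grip force is fixed at half the most. Time passes only in rows, so rows that do not move let the fingers close. It gives the time, the measured TCP pose, the force and the opening at its end, in the units of the state.
- r.get_obs(): the state, without advancing time (a new reading comes with each control period).
- r.get_image(name): name is "scene" or "top" or "wrist"; returns the picture (384x512x3 uint8, red, green, blue); there is no depth.
- r.camera_info(name): a dict with "fx", "fy", "cx", "cy" (pixels), "eye" and "rotation" of the camera in the world; the wrist camera has in their place "hand_eye" (4x4, takes a point from camera to tool coordinates, whose origin is the TCP and whose axes are the tool frame's). Camera axes: x right, y up, looking along -z (the intrinsics and any distortion apply to the point x, -y, -z); pixel columns grow to the right and rows downward; lengths in mm; the calibration is good to about 2 mm. A picture is of the moment at which its call begins: read the wrist's pose just before it. camera_info takes no time and is no camera call.
- r.sign_off(): hands the job in, once; it reports no verdict.
The state is a dict: "t": time; "qpos": joint angles; "qd": joint speeds; "joint_torque": joint torques, N m; "tcp_pos": TCP position; "eef_rot": TCP orientation; "force": force on the tool from outside, world axes, zero at the start; "moment": the same for the moment, N m; "finger_gap": finger opening in mm.
Only numpy, scipy, OpenCV 4.12 (cv2) and the standard library are available. Lean on these libraries where they do the work, as an engineer would, in place of code of your own. Each camera call takes 0.05 s, during which the arm holds its last target. There are 200 camera calls.

## Working session

There is one attempt and no reset: what is moved stays moved. The work goes in short steps, Python scripts to look and compute and a tool call to move; the robot and the scene stay as the last step left them, time stands still between calls to the robot, and variables do not carry over. Pictures are saved under pics/ and viewed, about 8 in all and at most 12, crops included, and the job is handed in when it is done.

Besides the shell and the picture viewer there is one more tool, called after ">>>" by a JSON object that holds its "name" and its "arguments". arm_command: Moves the arm, as the interface text tells. Shift numbers are shares of 40 cm and turn numbers shares of 2 pi rad, none past 1 either way. Its arguments: {"type":"object","properties":{"targets":{"type":"array"}},"required":["targets"]}

```bash
mkdir -p pics; ls
python3 - <<'E'
from cell import r
import cv2
o=r.get_obs(); print({k:o[k] for k in('t','tcp_pos','eef_rot','force','finger_gap')})
for n in("scene","top","wrist"):
    im=r.get_image(n); cv2.imwrite(f"pics/{n}0.png",im[:,:,::-1]); print(n,r.camera_info(n))
import numpy as np
a=cv2.imread("pics/scene0.png");b=cv2.imread("pics/top0.png")
E
```

```text
pics
{'t': 0.0, 'tcp_pos': array([232.7688366 , 552.6545574 , 230.26697396]), 'eef_rot': array([-0.58862782, -0.39067951,  0.58962178, -0.39144982]), 'force': array([-0.48991731, -0.06375225, -0.30291419]), 'finger_gap': 85.14150015838129}
scene {'fx': 474.14822772846406, 'fy': 474.14822772846406, 'cx': 253.0778320002897, 'cy': 192.612980452348, 'eye': array([-499.99350542, -843.58921448, 1131.36267803]), 'rotation': array([ 0.36855706, -0.19630121, -0.40442512,  0.81367798])}
top {'fx': 423.86487121278867, 'fy': 423.86487121278867, 'cx': 255.6590379366877, 'cy': 190.51786454831648, 'eye': array([ 401.43662106, -129.37461055, 1467.30988127]), 'rotation': array([ 0.0334378 , -0.0292183 , -0.69809326,  0.71462857])}
wrist {'fx': 287.20488137642974, 'fy': 287.20488137642974, 'cx': 256.79389221286846, 'cy': 191.26475364923834, 'hand_eye': array([[-4.91223296e-04,  3.05451238e-01, -9.52207593e-01,
        -1.41869221e+02],
       [-9.26466413e-04,  9.52207160e-01,  3.05451578e-01,
         7.88725854e+01],
       [ 9.99999450e-01,  1.03223328e-03, -1.84756026e-04,
         1.32467137e+00],
       [ 0.00000000e+00,  0.00000000e+00,  0.00000000e+00,
         1.00000000e+00]])}
```

View pics/top0.png

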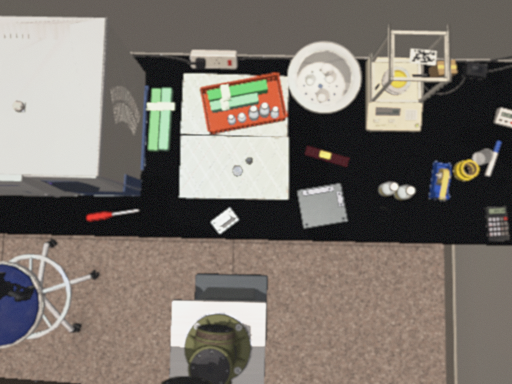

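View pics/scene0.png

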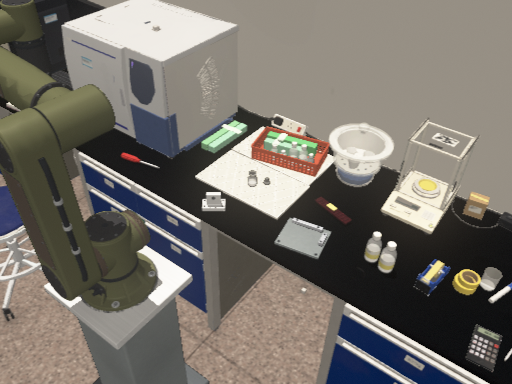

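The top view shows the bracket at about (224,220), the jig plate at about (323,205) with fences on its far and right sides, the case at (327,156), bottles at (388,190) and (405,192), and the screwdriver at (112,214). The scene view agrees, with the bracket at (213,201) and the jig at (303,238).

```bash
cat > h.py <<'E'
from cell import r
import numpy as np, cv2
from scipy.spatial.transform import Rotation as R
def cam(n,obs=None):
    c=r.camera_info(n)
    if 'eye' in c: return c,np.array(c['eye']),R.from_quat(c['rotation']).as_matrix()
    T=np.eye(4);T[:3,:3]=R.from_quat(obs['eef_rot']).as_matrix();T[:3,3]=obs['tcp_pos']
    T=T@c['hand_eye']; return c,T[:3,3],T[:3,:3]
def ray(n,uv,z,obs=None):
    c,e,M=cam(n,obs); uv=np.atleast_2d(uv).astype(float)
    d=np.c_[(uv[:,0]-c['cx'])/c['fx'],-(uv[:,1]-c['cy'])/c['fy'],-np.ones(len(uv))]@M.T
    return e+d*((z-e[2])/d[:,2])[:,None]
def proj(n,P,obs=None):
    c,e,M=cam(n,obs); q=(np.atleast_2d(P)-e)@M
    return np.c_[c['cx']+c['fx']*q[:,0]/-q[:,2],c['cy']-c['fy']*q[:,1]/-q[:,2]]
E
python3 - <<'E'
from h import *
im=cv2.imread("pics/top0.png");print(r.camera_info("top").keys())
print('edges',ray("top",[[224,220],[323,205],[200,238],[112,214]],0).round())
print('tcp in top',proj("top",[[232.8,552.7,230]]))
g=im.max(2)
for nm,(x0,y0,x1,y1),t in(("br",(205,203,245,237),60),("jig",(292,180,352,232),50)):
    m=(g[y0:y1,x0:x1]>t).astype(np.uint8); c=max(cv2.findContours(m,0,2)[0],key=cv2.contourArea)+[x0,y0]
    b=cv2.minAreaRect(c.reshape(-1,2).astype(np.float32)); bx=cv2.boxPoints(b); z=14 if nm=="br" else 10
    P=ray("top",bx,z)[:,:2]; print(nm,bx.round(1).tolist(),P.round().tolist(),P.mean(0).round(),np.linalg.norm(np.diff(P,axis=0),axis=1).round())
    for i in(0,1): d=P[i+1]-P[i]; print(np.degrees(np.arctan2(d[1],d[0])))
cv2.imwrite("pics/c1.png",cv2.resize(im[175:245,200:360],None,fx=5,fy=5,interpolation=cv2.INTER_CUBIC))
E
```

```text
dict_keys(['fx', 'fy', 'cx', 'cy', 'eye', 'rotation'])
edges [[ 427.  -12.    0.]
 [ 487. -353.    0.]
 [ 363.   69.    0.]
 [ 439.  377.    0.]]
tcp in top [[ 19.92975446 281.29906218]]
br [[208.5, 221.39999389648438], [229.60000610351562, 205.5], [240.10000610351562, 219.39999389648438], [219.0, 235.3000030517578]] [[421.0, 40.0], [477.0, -31.0], [430.0, -68.0], [374.0, 2.0]] [425. -14.] [90. 60. 90.]
-51.66019186300816
-141.5961136062629
jig [[295.8999938964844, 189.5], [341.6000061035156, 181.89999389648438], [348.20001220703125, 221.10000610351562], [302.5, 228.8000030517578]] [[538.0, -258.0], [568.0, -415.0], [433.0, -439.0], [403.0, -282.0]] [ 485. -349.] [160. 137. 159.]
-79.17927359797186
-170.25113157206215
```

View pics/c1.png

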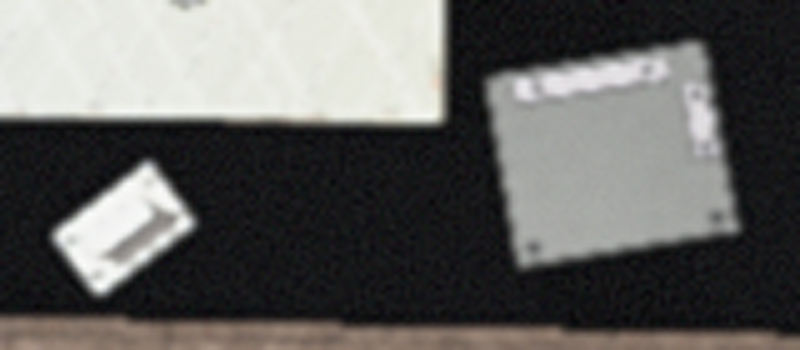

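The bracket's foot is centred near (425,-14), with its length at about -52° and its measured size close to the 80x50 given plus blur. The jig plate is centred near (485,-349) with its y axis at about 100°. Next I work out the tool yaw and the first move.

Run:
```python
from h import *
o=r.get_obs(); M=R.from_quat(o['eef_rot']).as_matrix(); print(M.round(3)); 
print('tool z yaw',np.degrees(np.arctan2(M[1,2],M[0,2])),'tool y yaw',np.degrees(np.arctan2(M[1,1],M[0,1])),'q',np.degrees(o['qpos']).round(1))
```

```text
[[-0.     0.922 -0.388]
 [-0.001 -0.388 -0.922]
 [-1.     0.     0.001]]
tool z yaw -112.85020925778838 tool y yaw -22.850197308183645 q [ 86.3   2.3   4.8  -0.  -92.6 -19.1]
```

>>> {"name": "arm_command", "arguments": {"targets": [{"slide": [0.048,-0.142,-0.02],"turn": [0,0,-0.016],"gripper": 1},{"slide": [0.048,-0.142,-0.02],"turn": [0,0,-0.016],"gripper": 1},{"slide": [0.048,-0.142,-0.02],"turn": [0,0,-0.016],"gripper": 1},{"slide": [0.048,-0.142,-0.02],"turn": [0,0,-0.016],"gripper": 1},{"slide": [0.048,-0.142,-0.02],"turn": [0,0,-0.016],"gripper": 1}]}}

```text
t: 0.78
tcp_pos: [329.1, 267.1, 190.9]
eef_rot: [0.668, 0.231, -0.668, 0.231]
force: [1.2, -0.3, 0.6]
finger_gap: 85.5
```

>>> {"name": "arm_command", "arguments": {"targets": [{"slide": [0.048,-0.142,-0.025],"turn": [0,0,0],"gripper": 1},{"slide": [0.048,-0.142,-0.025],"turn": [0,0,0],"gripper": 1},{"slide": [0.048,-0.142,-0.025],"turn": [0,0,0],"gripper": 1},{"slide": [0.048,-0.142,-0.025],"turn": [0,0,0],"gripper": 1},{"slide": [0.048,-0.142,-0.025],"turn": [0,0,0],"gripper": 1}]}}

```text
t: 1.4
tcp_pos: [425.2, -17.0, 141.2]
eef_rot: [0.668, 0.232, -0.667, 0.232]
force: [1.7, 0.9, 0.3]
finger_gap: 85.4
```

>>> {"name": "arm_command", "arguments": {"targets": [{"slide": [0,0,0],"turn": [0,0,0],"gripper": 1},{"slide": [0,0,0],"turn": [0,0,0],"gripper": 1}]}}

```text
t: 1.65
tcp_pos: [424.8, -15.3, 141.1]
eef_rot: [-0.668, -0.232, 0.668, -0.232]
force: [-0.9, 0.9, 0.4]
finger_gap: 85.6
```

Run:
```python
from h import *
o=r.get_obs(); im=r.get_image("wrist")[:,:,::-1]; cv2.imwrite("pics/w1.png",im); np.save("w1.npy",np.r_[o['tcp_pos'],o['eef_rot']])
print(o['t'],o['tcp_pos'],o['eef_rot'],o['force'],o['finger_gap'])
```

```text
1.65 [424.82337867 -15.3080897  141.1159978 ] [-0.66787799 -0.23185337  0.66817241 -0.2317944 ] [-0.89166505  0.9005029   0.43515056] 85.5824490725938
```

View pics/w1.png

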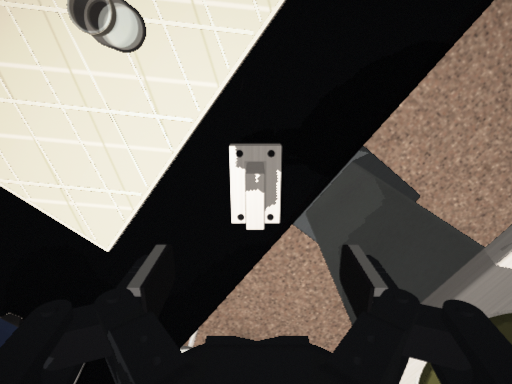

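The bracket's foot spans about columns 230-282 and rows 144-223. The web top spans columns 247-265 and ends at row 230. It sits square to the jaws.

Run:
```python
from h import *
a=np.load("w1.npy"); o=dict(tcp_pos=a[:3],eef_rot=a[3:])
im=cv2.imread("pics/w1.png"); m=(im[130:240,215:298].max(2)>60).astype(np.uint8)
c=max(cv2.findContours(m,0,2)[0],key=cv2.contourArea).reshape(-1,2)+[215,130]
for row in (150,165,180,195,210,218,226,229):
    x=c[np.abs(c[:,1]-row)<=1][:,0]; print(row, np.where(m[row-130])[0][[0,-1]]+215)
foot=np.array([[229.5,143.5],[282.5,143.5],[281,223.5],[230.5,223.5]])
P=ray("wrist",foot,14,o)[:,:2]; print(P.round(1).tolist(),P.mean(0),np.linalg.norm(np.diff(P,axis=0),axis=1))
d=(P[0]+P[1]-P[2]-P[3]);print('len yaw',np.degrees(np.arctan2(d[1],d[0])))
W=ray("wrist",[[246,230],[265.5,230]],62,o);print('web end',W, np.linalg.norm(W[0]-W[1]), W.mean(0)[:2]+25*d/np.linalg.norm(d))
M=R.from_quat(o['eef_rot']).as_matrix();print('jaw yaw',np.degrees(np.arctan2(M[1,2],M[0,2])))
```

```text
150 [229 281]
165 [229 281]
180 [230 281]
195 [230 280]
210 [231 280]
218 [231 280]
226 [246 297]
229 [246 297]
[[468.9, -31.6], [430.0, -62.2], [379.1, 1.3], [419.6, 33.2]] [424.3774914  -14.81185814] [49.48712892 81.38587789 51.52534444]
len yaw -52.00442741360595
web end [[ 4.15306948e+02  9.99720094e+00  6.20000000e+01]
 [ 4.02367446e+02 -1.91573203e-01  6.20000000e+01]] 16.469421409722276 [424.22721155 -14.79864426]
jaw yaw -141.7235191085804
```

>>> {"name": "arm_command", "arguments": {"targets": [{"slide": [-0.001,0.001,-0.14],"turn": [0,0,0],"gripper": 1},{"slide": [0,0,-0.1],"turn": [0,0,0],"gripper": 1},{"slide": [0,0,-0.055],"turn": [0,0,0],"gripper": 1},{"slide": [0,0,0],"turn": [0,0,0],"gripper": -1},{"slide": [0,0,0],"turn": [0,0,0],"gripper": -1}]}}

```text
t: 2.33
tcp_pos: [425.4, -13.6, 24.8]
eef_rot: [0.668, 0.233, -0.667, 0.233]
force: [-0.4, 0.7, 1.1]
finger_gap: 51.6
```

>>> {"name": "arm_command", "arguments": {"targets": [{"slide": [0,0,0],"turn": [0,0,0],"gripper": -1},{"slide": [0,0,0],"turn": [0,0,0],"gripper": -1},{"slide": [0,0,0],"turn": [0,0,0],"gripper": -1},{"slide": [0,0,0],"turn": [0,0,0],"gripper": -1}]}}

```text
t: 2.82
tcp_pos: [425.2, -14.4, 24.3]
eef_rot: [0.668, 0.232, -0.667, 0.232]
force: [-1.3, 2.4, 6.2]
finger_gap: 15.6
```

>>> {"name": "arm_command", "arguments": {"targets": [{"slide": [0,0,0.1],"turn": [0,0,0],"gripper": -1},{"slide": [0,0,0.125],"turn": [0,0,0],"gripper": -1},{"slide": [0.023,-0.138,0],"turn": [0,0,-0.013],"gripper": -1},{"slide": [0.023,-0.138,0],"turn": [0,0,-0.013],"gripper": -1},{"slide": [0.023,-0.138,0],"turn": [0,0,-0.013],"gripper": -1}]}}

```text
t: 3.45
tcp_pos: [452.0, -181.9, 112.8]
eef_rot: [-0.691, -0.148, 0.692, -0.148]
force: [1.3, 1.8, -1.3]
finger_gap: 15.0
```

>>> {"name": "arm_command", "arguments": {"targets": [{"slide": [0.023,-0.138,0],"turn": [0,0,-0.013],"gripper": -1},{"slide": [0.023,-0.138,0],"turn": [0,0,-0.013],"gripper": -1},{"slide": [0.023,-0.138,0],"turn": [0,0,-0.013],"gripper": -1},{"slide": [0,0,0],"turn": [0,0,0],"gripper": -1},{"slide": [0,0,0],"turn": [0,0,0],"gripper": -1}]}}

```text
t: 4.08
tcp_pos: [479.2, -345.8, 112.1]
eef_rot: [-0.704, -0.063, 0.705, -0.063]
force: [-0.1, 0.6, -2.0]
finger_gap: 15.5
```

Run:
```python
from h import *
o=r.get_obs(); im=r.get_image("wrist")[:,:,::-1]; cv2.imwrite("pics/w2.png",im); np.save("w2.npy",np.r_[o['tcp_pos'],o['eef_rot']])
print(o['t'],o['tcp_pos'],o['eef_rot'],o['force'],o['finger_gap'])
```

```text
4.075 [ 479.153476   -345.77902995  112.0917185 ] [-0.70364651 -0.06349967  0.70492854 -0.06265092] [-0.14675081  0.59107816 -2.00103132] 15.507682890735941
```

View pics/w2.png

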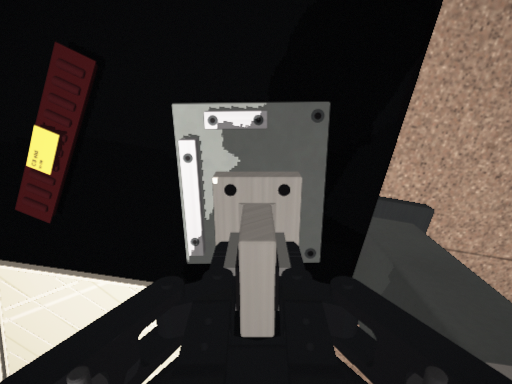

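The long fence's inner edge runs from about (199,140) to (202,256), and the short fence's inner edge lies at about row 128, columns 205-267. The plate's corners are near (173,104), (329,102), (321,262) and (187,263). The held bracket's foot end is at row 173, columns 214-301.

Run:
```python
from h import *
a=np.load("w2.npy"); o=dict(tcp_pos=a[:3],eef_rot=a[3:])
ang=lambda d: np.degrees(np.arctan2(d[1],d[0]))
pl=ray("wrist",[[173,103.5],[329.5,102],[321.5,263],[187.5,264]],10,o)[:,:2]
print('plate',pl.round(1).tolist(),np.linalg.norm(np.diff(pl,axis=0),axis=1).round(1),ang(pl[0]-pl[3]),ang(pl[1]-pl[2]),ang(pl[0]-pl[1]))
im=cv2.imread("pics/w2.png").astype(int).min(2)
for y in (145,170,195,220,245): print(y,[int(v) for v in im[y,174:222:1]])
for x in (215,235,260): print(x,[int(v) for v in im[104:140,x]])
M=R.from_quat(o['eef_rot']).as_matrix();print('jaw yaw',ang(M[:2,2]),M.round(3))
z=a[2]-24.3
F=ray("wrist",[[214.5,172.5],[301,172.5]],z+14,o);print('foot end',F.round(1),np.linalg.norm(F[0]-F[1]),F.mean(0)-a[:3], ang((F[0]-F[1])[:2]))
```

```text
plate [[559.2, -408.9], [434.4, -432.5], [404.3, -286.3], [532.1, -262.3]] [127.  149.3 130.1] -79.53542223015965 -78.34779032817649 10.706534099223221
145 [8, 103, 158, 171, 201, 243, 248, 247, 247, 247, 246, 247, 247, 246, 245, 246, 247, 249, 249, 248, 238, 156, 81, 76, 81, 84, 140, 166, 169, 171, 170, 170, 170, 170, 171, 170, 171, 172, 171, 172, 171, 172, 172, 171, 171, 171, 171, 169]
170 [8, 8, 9, 30, 136, 168, 165, 235, 247, 247, 246, 246, 246, 246, 246, 245, 244, 245, 246, 248, 248, 248, 236, 147, 78, 77, 83, 85, 84, 141, 166, 169, 170, 169, 170, 171, 171, 172, 170, 171, 171, 170, 167, 165, 165, 166, 165, 165]
195 [8, 8, 6, 6, 5, 7, 122, 163, 163, 228, 243, 245, 245, 245, 245, 245, 245, 243, 243, 243, 245, 247, 247, 247, 232, 139, 75, 76, 83, 84, 152, 172, 170, 171, 170, 171, 170, 171, 156, 143, 146, 143, 142, 143, 145, 145, 144, 144]
220 [7, 6, 7, 8, 6, 8, 6, 7, 41, 138, 166, 189, 237, 244, 243, 243, 243, 243, 242, 241, 241, 241, 242, 245, 245, 245, 227, 130, 73, 78, 82, 84, 83, 83, 83, 83, 84, 84, 84, 84, 119, 141, 143, 141, 143, 143, 144, 144]
245 [6, 6, 5, 6, 7, 8, 6, 6, 8,
[... 220 characters left out ...]
1, 240, 231, 168, 114, 112, 103, 101, 108, 113, 125, 182, 240, 246, 245, 235, 156, 169, 169, 170, 169, 168, 167, 169, 168, 168, 169]
235 [160, 166, 151, 84, 85, 85, 109, 190, 239, 239, 240, 241, 241, 243, 243, 242, 241, 240, 242, 243, 243, 230, 124, 122, 109, 80, 85, 85, 84, 85, 87, 84, 84, 86, 86, 84]
260 [167, 154, 85, 85, 85, 85, 122, 208, 225, 178, 164, 97, 69, 51, 36, 26, 26, 37, 47, 55, 80, 121, 124, 122, 104, 82, 84, 84, 84, 84, 85, 84, 85, 84, 83, 84]
jaw yaw -169.76453408361837 [[-0.002  0.178 -0.984]
 [ 0.001 -0.984 -0.178]
 [-1.    -0.001  0.002]]
foot end [[ 508.9 -382.9  101.8]
 [ 462.5 -391.2  101.8]] 47.127616643377806 [  6.57397752 -41.23438218 -10.3       ] 10.16848145502666
```

Run:
```python
from h import *
a=np.load("w2.npy"); o=dict(tcp_pos=a[:3],eef_rot=a[3:])
ang=lambda d: np.degrees(np.arctan2(d[1],d[0]))
L=ray("wrist",[[195.5,145],[197.4,170],[199.3,195],[201.2,220]],22,o)[:,:2]
S=ray("wrist",[[210,129.2],[262,128.5]],22,o)[:,:2]
print(L.round(1).tolist(),ang(L[0]-L[-1]),S.round(1).tolist(),ang(S[0]-S[1]))
t=np.radians(10.4);ux=np.array([np.cos(t),np.sin(t)]);uy=np.array([-ux[1],ux[0]])
dx=(L@ux).mean();dy=(S@uy).mean();C=dx*ux+dy*uy
print('corner',C,'fence spread',L@ux,S@uy)
G=C-25*ux+40*uy; print('goal foot centre',G,'rel now jig xy',(G-a[:2])@ux,(G-a[:2])@uy)
```

```text
[[535.3, -380.9], [531.4, -360.6], [527.3, -339.1], [523.0, -316.4]] -79.2103570644802 [[525.4, -395.4], [484.9, -403.2]] 10.934104552450862
corner [ 537.35471483 -393.37779705] fence spread [457.7336287  457.59297268 457.44438798 457.28718477] [-483.72583078 -484.11015371]
goal foot centre [ 505.54466225 -358.54791684] rel now jig xy 23.652589333282897 -17.323227252459567
```

>>> {"name": "arm_command", "arguments": {"targets": [{"slide": [0.038,-0.011,-0.08],"turn": [0,0,0.0013],"gripper": -1},{"slide": [0,0,-0.07],"turn": [0,0,0],"gripper": -1},{"slide": [0,0,-0.03],"turn": [0,0,0],"gripper": -1},{"slide": [0,0,0],"turn": [0,0,0],"gripper": -1},{"slide": [0,0,0],"turn": [0,0,0],"gripper": -1}]}}

```text
t: 4.75
tcp_pos: [495.8, -350.4, 43.2]
eef_rot: [0.705, 0.066, -0.703, 0.067]
force: [-0.3, -0.1, 0.0]
finger_gap: 15.0
```

>>> {"name": "arm_command", "arguments": {"targets": [{"slide": [0,0,-0.006],"turn": [0,0,0],"gripper": -1},{"slide": [0,0,0],"turn": [0,0,0],"gripper": -1},{"slide": [0,0,0],"turn": [0,0,0],"gripper": -1}]}}

```text
t: 5.12
tcp_pos: [495.0, -350.4, 39.1]
eef_rot: [0.704, 0.066, -0.704, 0.066]
force: [0.6, -0.2, -0.8]
finger_gap: 15.3
```

>>> {"name": "arm_command", "arguments": {"targets": [{"slide": [0,0,-0.004],"turn": [0,0,0],"gripper": -1},{"slide": [0,0,0],"turn": [0,0,0],"gripper": -1},{"slide": [0,0,0],"turn": [0,0,0],"gripper": -1}]}}

```text
t: 5.5
tcp_pos: [494.9, -350.3, 37.2]
eef_rot: [-0.704, -0.066, 0.704, -0.066]
force: [0.1, 0.4, -1.8]
finger_gap: 15.3
```

>>> {"name": "arm_command", "arguments": {"targets": [{"slide": [0,0,-0.003],"turn": [0,0,0],"gripper": -1},{"slide": [0,0,0],"turn": [0,0,0],"gripper": -1},{"slide": [0,0,0],"turn": [0,0,0],"gripper": -1}]}}

```text
t: 5.88
tcp_pos: [495.0, -350.3, 36.0]
eef_rot: [-0.704, -0.066, 0.704, -0.066]
force: [0.3, -0.1, -1.8]
finger_gap: 15.0
```

>>> {"name": "arm_command", "arguments": {"targets": [{"slide": [0,0,-0.002],"turn": [0,0,0],"gripper": -1},{"slide": [0,0,0],"turn": [0,0,0],"gripper": -1},{"slide": [0,0,0],"turn": [0,0,0],"gripper": -1}]}}

```text
t: 6.25
tcp_pos: [495.0, -350.3, 35.3]
eef_rot: [-0.704, -0.066, 0.704, -0.066]
force: [0.3, -0.4, -2.6]
finger_gap: 15.2
```

>>> {"name": "arm_command", "arguments": {"targets": [{"slide": [0,0,-0.002],"turn": [0,0,0],"gripper": -1},{"slide": [0,0,0],"turn": [0,0,0],"gripper": -1},{"slide": [0,0,0],"turn": [0,0,0],"gripper": -1}]}}

```text
t: 6.62
tcp_pos: [495.0, -350.3, 34.4]
eef_rot: [-0.704, -0.066, 0.704, -0.066]
force: [0.6, 0.2, -2.7]
finger_gap: 15.4
```

>>> {"name": "arm_command", "arguments": {"targets": [{"slide": [0,0,-0.002],"turn": [0,0,0],"gripper": -1},{"slide": [0,0,0],"turn": [0,0,0],"gripper": -1},{"slide": [0,0,0],"turn": [0,0,0],"gripper": -1}]}}

```text
t: 7.0
tcp_pos: [495.1, -350.4, 34.3]
eef_rot: [0.704, 0.066, -0.704, 0.066]
force: [-1.2, 2.0, 4.9]
finger_gap: 15.3
```

>>> {"name": "arm_command", "arguments": {"targets": [{"slide": [0,0,-0.002],"turn": [0,0,0],"gripper": -1},{"slide": [0,0,0],"turn": [0,0,0],"gripper": -1},{"slide": [0,0,0],"turn": [0,0,0],"gripper": -1}]}}

```text
t: 7.38
tcp_pos: [495.1, -350.5, 34.3]
eef_rot: [0.704, 0.066, -0.704, 0.067]
force: [-3.5, 5.0, 8.8]
finger_gap: 14.8
```

>>> {"name": "arm_command", "arguments": {"targets": [{"slide": [0,0,0.002],"turn": [0,0,0],"gripper": -1},{"slide": [0.007,0.0013,0],"turn": [0,0,0],"gripper": -1},{"slide": [0.007,0.0013,0],"turn": [0,0,0],"gripper": -1},{"slide": [0,0,0],"turn": [0,0,0],"gripper": -1},{"slide": [0,0,0],"turn": [0,0,0],"gripper": -1}]}}

```text
t: 8.0
tcp_pos: [500.7, -350.0, 34.3]
eef_rot: [0.704, 0.066, -0.704, 0.067]
force: [-2.9, -0.7, 5.8]
finger_gap: 15.0
```

>>> {"name": "arm_command", "arguments": {"targets": [{"slide": [0.005,0.0009,0],"turn": [0,0,0],"gripper": -1},{"slide": [0,0,0],"turn": [0,0,0],"gripper": -1},{"slide": [0,0,0],"turn": [0,0,0],"gripper": -1}]}}

```text
t: 8.38
tcp_pos: [502.6, -349.6, 34.3]
eef_rot: [-0.704, -0.066, 0.704, -0.067]
force: [-2.6, -1.2, 5.2]
finger_gap: 15.4
```

>>> {"name": "arm_command", "arguments": {"targets": [{"slide": [0.003,0.0006,0],"turn": [0,0,0],"gripper": -1},{"slide": [0,0,0],"turn": [0,0,0],"gripper": -1},{"slide": [0,0,0],"turn": [0,0,0],"gripper": -1}]}}

```text
t: 8.75
tcp_pos: [503.7, -349.4, 34.3]
eef_rot: [-0.704, -0.066, 0.704, -0.067]
force: [-2.8, 0.0, 5.3]
finger_gap: 15.2
```

>>> {"name": "arm_command", "arguments": {"targets": [{"slide": [0.003,0.0006,0],"turn": [0,0,0],"gripper": -1},{"slide": [0,0,0],"turn": [0,0,0],"gripper": -1},{"slide": [0,0,0],"turn": [0,0,0],"gripper": -1}]}}

```text
t: 9.12
tcp_pos: [504.5, -349.3, 34.3]
eef_rot: [-0.704, -0.066, 0.704, -0.067]
force: [-5.4, -0.8, 6.8]
finger_gap: 15.3
```

>>> {"name": "arm_command", "arguments": {"targets": [{"slide": [0.003,0.0006,0],"turn": [0,0,0],"gripper": -1},{"slide": [0,0,0],"turn": [0,0,0],"gripper": -1},{"slide": [0,0,0],"turn": [0,0,0],"gripper": -1}]}}

```text
t: 9.5
tcp_pos: [504.6, -349.3, 34.4]
eef_rot: [-0.703, -0.066, 0.705, -0.066]
force: [-9.5, -0.5, 8.1]
finger_gap: 15.6
```

>>> {"name": "arm_command", "arguments": {"targets": [{"slide": [-0.002,-0.0004,0],"turn": [0,0,0],"gripper": -1},{"slide": [0.0013,-0.007,0],"turn": [0,0,0],"gripper": -1},{"slide": [0.0013,-0.007,0],"turn": [0,0,0],"gripper": -1},{"slide": [0,0,0],"turn": [0,0,0],"gripper": -1},{"slide": [0,0,0],"turn": [0,0,0],"gripper": -1}]}}

```text
t: 10.12
tcp_pos: [505.4, -353.6, 34.4]
eef_rot: [-0.703, -0.067, 0.705, -0.066]
force: [-7.6, 5.3, 10.0]
finger_gap: 15.2
```

>>> {"name": "arm_command", "arguments": {"targets": [{"slide": [0.0009,-0.005,0],"turn": [0,0,0],"gripper": -1},{"slide": [0,0,0],"turn": [0,0,0],"gripper": -1},{"slide": [0,0,0],"turn": [0,0,0],"gripper": -1}]}}

```text
t: 10.5
tcp_pos: [505.8, -355.5, 34.4]
eef_rot: [-0.703, -0.067, 0.705, -0.066]
force: [-8.9, 6.4, 10.7]
finger_gap: 15.3
```

>>> {"name": "arm_command", "arguments": {"targets": [{"slide": [0.0005,-0.003,0],"turn": [0,0,0],"gripper": -1},{"slide": [0,0,0],"turn": [0,0,0],"gripper": -1},{"slide": [0,0,0],"turn": [0,0,0],"gripper": -1}]}}

```text
t: 10.88
tcp_pos: [506.0, -356.6, 34.4]
eef_rot: [-0.703, -0.067, 0.705, -0.066]
force: [-8.4, 7.0, 10.7]
finger_gap: 15.3
```

>>> {"name": "arm_command", "arguments": {"targets": [{"slide": [0,0,0.001],"turn": [0,0,0],"gripper": -1},{"slide": [0.0005,-0.003,0],"turn": [0,0,0],"gripper": -1},{"slide": [0,0,0],"turn": [0,0,0],"gripper": -1},{"slide": [0,0,0],"turn": [0,0,0],"gripper": -1}]}}

```text
t: 11.38
tcp_pos: [506.2, -357.8, 34.4]
eef_rot: [-0.703, -0.067, 0.705, -0.066]
force: [-6.5, 5.1, 8.1]
finger_gap: 15.1
```

>>> {"name": "arm_command", "arguments": {"targets": [{"slide": [0.0005,-0.003,0],"turn": [0,0,0],"gripper": -1},{"slide": [0,0,0],"turn": [0,0,0],"gripper": -1},{"slide": [0,0,0],"turn": [0,0,0],"gripper": -1}]}}

```text
t: 11.75
tcp_pos: [506.4, -359.0, 34.4]
eef_rot: [-0.703, -0.067, 0.705, -0.066]
force: [-7.3, 6.1, 8.5]
finger_gap: 15.4
```

>>> {"name": "arm_command", "arguments": {"targets": [{"slide": [0.0005,-0.003,0],"turn": [0,0,0],"gripper": -1},{"slide": [0,0,0],"turn": [0,0,0],"gripper": -1},{"slide": [0,0,0],"turn": [0,0,0],"gripper": -1}]}}

```text
t: 12.12
tcp_pos: [506.5, -359.3, 34.5]
eef_rot: [-0.703, -0.067, 0.705, -0.065]
force: [-8.4, 10.0, 11.4]
finger_gap: 15.5
```

>>> {"name": "arm_command", "arguments": {"targets": [{"slide": [0.0005,-0.003,0],"turn": [0,0,0],"gripper": -1},{"slide": [0,0,0],"turn": [0,0,0],"gripper": -1},{"slide": [0,0,0],"turn": [0,0,0],"gripper": -1}]}}

```text
t: 12.5
tcp_pos: [506.5, -359.4, 34.6]
eef_rot: [-0.703, -0.068, 0.705, -0.065]
force: [-10.3, 15.2, 14.4]
finger_gap: 15.4
```

>>> {"name": "arm_command", "arguments": {"targets": [{"slide": [0.003,0.0005,0],"turn": [0,0,0],"gripper": -1},{"slide": [0,0,0],"turn": [0,0,0],"gripper": -1},{"slide": [0,0,0],"turn": [0,0,0],"gripper": -1}]}}

```text
t: 12.88
tcp_pos: [506.5, -359.4, 34.6]
eef_rot: [-0.702, -0.068, 0.706, -0.065]
force: [-15.2, 15.9, 16.9]
finger_gap: 15.1
```

Run:
```python
from h import *
o=r.get_obs(); im=r.get_image("wrist")[:,:,::-1]; cv2.imwrite("pics/w3.png",im)
im=r.get_image("scene")[:,:,::-1]; cv2.imwrite("pics/s3.png",cv2.resize(im[190:290,240:380],None,fx=5,fy=5,interpolation=cv2.INTER_CUBIC))
np.save("w3.npy",np.r_[o['tcp_pos'],o['eef_rot']])
print(o['t'],o['tcp_pos'],R.from_quat(o['eef_rot']).as_matrix().round(4),o['force'],o['moment'],o['finger_gap'])
```

```text
12.875 [ 506.5186727  -359.38923282   34.5565783 ] [[-0.0064  0.1868 -0.9824]
 [ 0.0043 -0.9824 -0.1869]
 [-1.     -0.0054  0.0055]] [-15.19923075  15.89242238  16.90345754] [5.35153628 4.69696681 0.03690847] 15.110150478082312
```

View pics/w3.png

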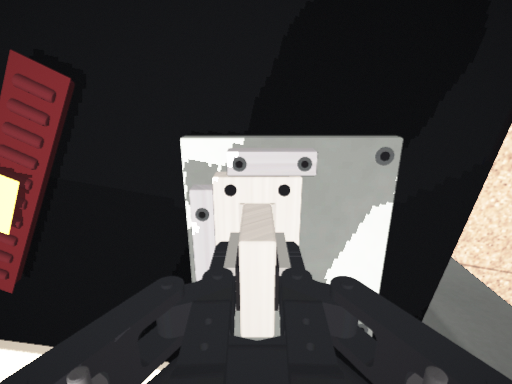

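The wrist view shows the bracket in the corner. Its foot end, at row 176, is against the short fence (columns 228-316, rows 152-176), and its long edge, at column 214, is against the long fence (columns 190-214). No gap is visible. The loaded tool has tipped about 0.4°, so I level it.

>>> {"name": "arm_command", "arguments": {"targets": [{"slide": [0,0,0],"turn": [-0.0007,-0.001,0],"gripper": -1},{"slide": [0,0,0],"turn": [0,0,0],"gripper": -1},{"slide": [0,0,0],"turn": [0,0,0],"gripper": -1}]}}

```text
t: 13.35
tcp_pos: [506.5, -359.3, 34.4]
eef_rot: [-0.704, -0.066, 0.704, -0.066]
force: [-14.5, 16.0, 15.1]
finger_gap: 15.5
```

Run:
```python
from h import *
o=r.get_obs()
print(o['t'],o['tcp_pos'],R.from_quat(o['eef_rot']).as_matrix()[:,0].round(4),o['force'],o['moment'],o['finger_gap'])
```

```text
13.35 [ 506.50434204 -359.33967545   34.42797619] [-2.e-04 -0.e+00 -1.e+00] [-14.504911    15.95459259  15.14267568] [5.35468245e+00 4.71289207e+00 4.32835075e-03] 15.463036349160564
```

View pics/s3.png

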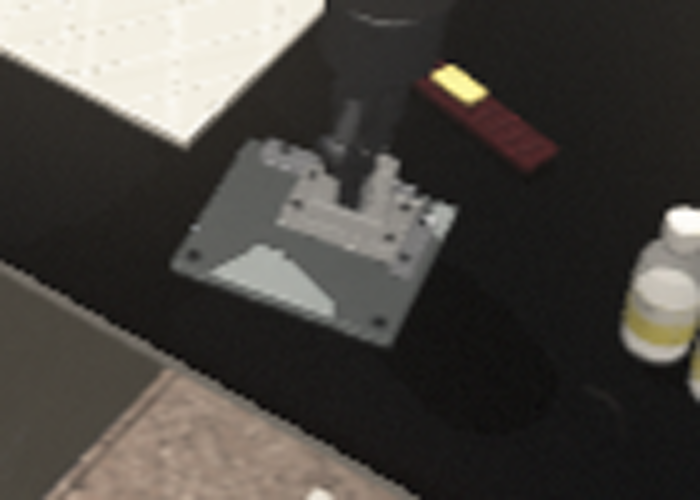

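The scene view shows the bracket upright in the corner with the case and bottles untouched. The tool is now vertical and both pushes hold. I check that the foot is flush with the fences using a small yaw probe.

>>> {"name": "arm_command", "arguments": {"targets": [{"slide": [0,0,0],"turn": [0,0,0.001],"gripper": -1},{"slide": [0,0,0],"turn": [0,0,0],"gripper": -1},{"slide": [0,0,0],"turn": [0,0,0],"gripper": -1}]}}

```text
t: 13.72
tcp_pos: [506.5, -359.3, 34.4]
eef_rot: [-0.704, -0.068, 0.704, -0.068]
force: [-14.2, 15.9, 16.1]
finger_gap: 15.5
```

```bash
cat > s.py <<'E'
from h import *
o=r.get_obs();M=R.from_quat(o['eef_rot']).as_matrix()
print(o['t'],o['tcp_pos'].round(2),'app',M[:,0].round(4),'yaw',round(float(np.degrees(np.arctan2(-M[1,2],-M[0,2]))),3),o['force'].round(1),o['moment'].round(3))
E
python3 s.py
```

```text
13.725 [ 506.52 -359.35   34.43] app [-1.e-04  1.e-04 -1.e+00] yaw 11.08 [-14.2  15.9  16.1] [ 5.368  4.649 -0.378]
```

>>> {"name": "arm_command", "arguments": {"targets": [{"slide": [0,0,0],"turn": [0,0,-0.002],"gripper": -1},{"slide": [0,0,0],"turn": [0,0,0],"gripper": -1},{"slide": [0,0,0],"turn": [0,0,0],"gripper": -1}]}}

```text
t: 14.1
tcp_pos: [506.5, -359.3, 34.4]
eef_rot: [-0.704, -0.064, 0.704, -0.064]
force: [-14.2, 15.6, 16.4]
finger_gap: 15.2
```

```bash
python3 s.py
```

```text
14.1 [ 506.5  -359.34   34.43] app [-4.e-04 -2.e-04 -1.e+00] yaw 10.456 [-14.2  15.6  16.4] [5.27  4.78  0.433]
```

The tip does not shift under ±0.36° of yaw, and the moment swings evenly from -0.38 to +0.43 Nm, so the foot is flush at the middle yaw. I return there, add a little push towards the long fence, and check.

>>> {"name": "arm_command", "arguments": {"targets": [{"slide": [0.003,0.0005,0],"turn": [0,-0.0002,0.001],"gripper": -1},{"slide": [0,0,0],"turn": [0,0,0],"gripper": -1},{"slide": [0,0,0],"turn": [0,0,0],"gripper": -1},{"slide": [0,0,0],"turn": [0,0,0],"gripper": -1},{"slide": [0,0,0],"turn": [0,0,0],"gripper": -1}]}}

```text
t: 14.72
tcp_pos: [506.5, -359.3, 34.4]
eef_rot: [-0.703, -0.066, 0.704, -0.066]
force: [-17.4, 16.3, 17.8]
finger_gap: 15.6
```

```bash
python3 s.py
python3 - <<'E'
from h import *
im=r.get_image("wrist")[:,:,::-1]; cv2.imwrite("pics/w4.png",cv2.resize(im[130:300,170:420],None,fx=3,fy=3,interpolation=cv2.INTER_CUBIC))
E
```

```text
14.725 [ 506.54 -359.35   34.44] app [-1.4e-03  1.0e-04 -1.0e+00] yaw 10.751 [-17.4  16.3  17.8] [5.403 6.053 0.068]
```

View pics/w4.png

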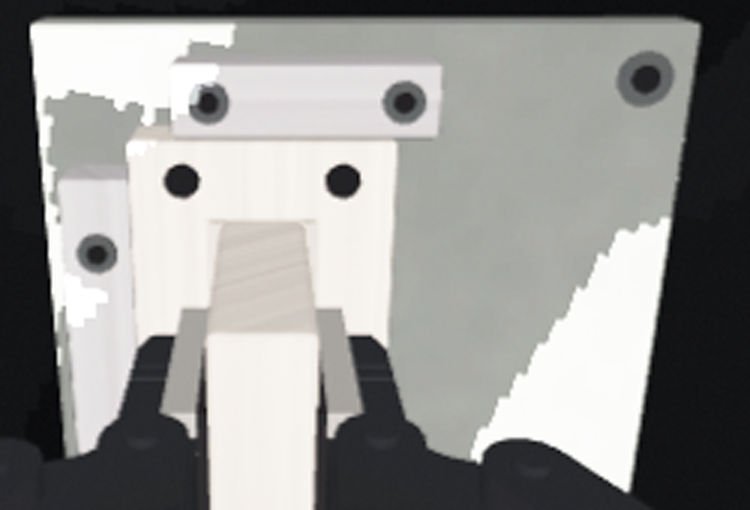

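The close crop shows the foot's end flush along the short fence (row ~137) and its long edge flush along the long fence (column ~130). The bracket is upright and still gripped, so I hand in.

```bash
python3 -c "
from cell import r
print(r.sign_off())"
```

```text
the job is handed in; nothing more can be done
None
```

The bracket is upright and flat on the jig plate, pressed into the corner against both fences and still gripped. I handed the job in at about 14.8 s of the 48 s allowed.

**How it was done:** I picked the bracket up by its web, turned it about -28° and set it on the plate. I slid it to the long fence, then along to the short fence, levelled a 0.4° tip caused by the push, and kept it pressed.

**Last checks:**
- **Push:** in the jig's axes, with plate drag included, about 14 N towards the long fence and 19 N towards the short one. About 18 N presses down on the plate.
- **Upright:** the tool is about 0.08° off vertical. Its height is 34.4 mm, against 34.3 mm when the foot first touched the plate.
- **Flush:** a ±0.36° yaw probe gave an even moment (-0.38 and +0.43 Nm) and did not move the tip. The last wrist picture shows no gap at either fence.
- **Bystanders:** the case and one bottle look undisturbed in the last scene crop. The second bottle is only partly in that crop. I took no later picture of the screwdriver, but the arm passed well above it.

No check failed. The jig corner found from the top camera and from the wrist camera differed by about 2 mm, and touch settled the final position.

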